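# Lower the ratcheted spout arm of a water dispenser

### The arm

A 6-joint arm with a two-finger parallel gripper is mounted at the origin on the work surface. World frame = base frame: x ahead of the robot, y to its left, z up, the work surface at z = 0. Lengths are in m, angles in rad, forces in N, time in s.
With the tool pointing down it reaches from about 0.3 to 0.75 m from the base axis. Payload 8.5 kg.
Tool frame: the origin (TCP) lies at the very end of the fingers, on their centre line; the grasp point (between the pads) lies 19 mm behind it; z points along the fingers, y is the line along which they close (so a half turn about z gives the same grasp; the last joint's range is limited). The gripper opens to 85 mm and grips with 20 to 120 N. Pads are 22 mm wide; open, the fingers measure 114 mm over their backs; the gripper's body (76 mm by 85 mm) begins 54 mm behind the grasp point. The pads swing forward as they close: fully open they stand 13 mm farther back than shut.
Start: joints at [-1.4, 0.381, 1.297, -0, 1.464, -0.215], TCP at [0.207, -0.51, 0.199] pointing down, gripper open.
Joint ranges: [-3.11, 3.11], [-0.89, 2.33], [0.22, 2.48], [-1.42, 4.56], [0.17, 2.85], [-2.88, 2.88]. Speed limits (rad/s): [2.39, 2.39, 3.14, 3.14, 3.14, 3.14].

### API

Orientations are given as a 3x3 rotation matrix whose columns are the frame's x, y, z axes.
In Python, from station import arm, read_camera gives the robot as it stands.
- The arm moves only by the tool drive_tool, never from a script. Its argument "targets" is a list of rows, each a list of 7 numbers: the closure in counts, from 0 (fully open) to 255 (shut), then the shift along the tool's x, y, z in m, then the turn, a rotation vector about the tool's x, y, z in degrees. In form: [[fingers, tx, ty, tz, rx, ry, rz], ...]. A call has exactly 10 rows; each row shifts and turns the commanded pose from where the row before left it, along the tool's axes as they then stand; what a row does not reach is not made up. A row lasts 1/12 s, in which the tool goes at most 41.7 mm and 7.16 degrees, less where a joint would pass 70% of its speed; a pose out of reach is approached as far as the arm can. A call with a gripper value outside its range is refused whole. The fingers move at their own pace and stop on an object; the grip force is fixed at half the most. Time passes only in rows, so rows that do not move let the fingers close, or fill a call up. It gives the time, the measured TCP pose, the force, the opening and the grip force at its end, in the units of the state.
- arm.get_obs(): the state, without advancing time (a new reading comes with each control period).
- read_camera(name): name is "scene" or "top" or "wrist"; returns a dict with "frame" (480x640x3 uint8, red, green, blue), "camera_matrix" (3x3 intrinsics, pixels), "cam_to_world" (4x4, takes a point from camera to world coordinates). Camera axes: x right, y down, z forward; pixel columns grow to the right and rows downward; lengths in m; the calibration is good to about 2 mm. The wrist camera is an equidistant fisheye: a pixel r from the principal point sees the ray r / f radians off the axis. A picture is of the moment at which its call begins. There is no depth.
- arm.finish_job(): hands the job in; it is judged then, once.
The state is a dict: "time_s": time; "joint_pos": joint angles; "qd": joint speeds; "joint_torque": joint torques, N m; "ee_pos": TCP position; "ee_rot": TCP orientation; "force": force on the tool from outside, world axes, zero at the start; "moment": the same for the moment, N m; "opening": finger opening in m; "gripper_force": force on a finger pad.
Only numpy, scipy, OpenCV 4.12 (cv2) and the standard library are available. Lean on these libraries where they do the work, as an engineer would, in place of code of your own. Each camera call takes 0.05 s, during which the arm holds its last target. There are 200 camera calls.

### The job

The white dispenser's spout arm is held up by a red ratchet pawl. Using the fingertips, with nothing gripped or lifted, press the pawl's red thumb pad all the way down so that the pawl swings clear of the teeth and stays there, and then push the arm down by its blue head past the teeth until it lies level on its stop, with the spout over the beaker. Never raise the arm, leave the pawl free at the end, and do not disturb the beaker or anything else on the bench.

Things in the scene. Friction and masses are not known exactly. Their poses are not given: they have to be found in the camera images.
- dispenser: White water dispenser, fixed. Origin: on the bench under the arm's hinge; z up, y along the base to the beaker (the arm's side), x = hinge axis of arm and pawl. Base 130 mm wide (x), 14 mm thick, y -105 to 265 mm. Post at x -34 to -18 mm: 170 mm high at y -25 to 25, 225 mm high at y -75 to -35. Toothed disc (64 mm radius) and pawl bar at x 13 to 25 mm.
- spout_hinge (a point): The hinge axis of the spout arm: at dispenser (0, 0, 150 mm). Axes are the dispenser's. The arm swings in the plane x = 0.
- spout_head (a point): Centre of the blue head at the end of the spout arm: a barrel of 32 mm diameter, 50 mm long along the dispenser's x, centred 190 mm from spout_hinge. The white bar between them is 24 mm wide, 18 mm thick. A steel spout (14 mm diameter) reaches 43 mm from the head's centre, square to the bar, on its lower side. At level the head's centre is at dispenser (0, 190, 150 mm).
- spout_arm (a joint): Spout arm angle, rad: 0 = upper stop, 1.07 above level; grows as it is lowered; 1.07 = level, on its lower stop. Starts at about 0.13 to 0.21. While the pawl is engaged a tooth blocks it at about 0.23. With the pawl free it takes roughly 3 to 9 N down at the head; friction keeps it where it is left (it neither falls nor springs back).
- pawl_pad (a point): Middle of the upper face of the red thumb pad on the tail of the pawl; with the pawl engaged at dispenser (8, -118, 230 mm). The pad is 40 mm (x) by 36 mm (y), 7 mm thick. The pawl's hinge is at dispenser y = -60 mm, z = 210 mm. The pad goes down about 17 mm in all.
- pawl (a joint): Angle of the red pawl in rad: 0 = its nose is in the teeth, 0.30 = pad fully down on its stop and nose well clear of the teeth (it clears at about 0.17). Pressing takes about 3 to 5 N at the pad; friction holds it where it is left, with no return spring.
- beaker: Loose glass beaker, 68 mm across, 75 mm high, standing on the dispenser's base (14 mm above the bench) under where the spout comes down. Origin: centre of its underside. At level the spout's tip ends about 18 mm above its rim.
- vial: Small amber jar, 36 mm across, 50 mm high, on the bench beside the dispenser's base, on its +x side. Origin: centre of its underside.
- jug0: Cloudy clear measuring jug with a handle, 124 mm across, 190 mm high. Origin: centre of its underside.
- jug1: Cloudy clear measuring jug with a handle, 124 mm across, 160 mm high. Origin: centre of its underside.
- wash_bottle: White bottle with a red cap, 66 mm across, 170 mm high. Origin: centre of its underside.
- reagent: Amber bottle with a blue cap, 72 mm across, 150 mm high. Origin: centre of its underside.
Not all that is in view belongs to the job. There is more than one size of the beaker; the one meant has the size given above. What is shaped like the jug1 but pink is not meant.

How it is judged:
By the outcome, as a careful person would: the job done as asked, in the order asked, and still so for the second after the job is handed in, with the robot touching nothing.
It also fails if it takes over 48 s, if anything falls off the work surface, if the arm or the gripper's body presses on something with over 40 N, if the wrist force passes 120 N, or if a joint passes its speed limit or range.

## Working session

There is one attempt and no reset: what is moved stays moved. The work goes in short steps, Python scripts to look and compute and a tool call to move; the robot and the scene stay as the last step left them, time stands still between calls to the robot, and variables do not carry over. Pictures are saved under pics/ and viewed, at most 10 in all, crops included, and the job is handed in when it is done.

Besides the shell and the picture viewer there is one more tool, called after ">>>" by a JSON object that holds its "method" and its "body". drive_tool: Moves the arm, as the interface text tells. Its arguments: {"type":"object","properties":{"targets":{"type":"array"}},"required":["targets"]}

```bash
mkdir -p pics
cat > h.py <<'E'
import numpy as np, cv2
from station import arm, read_camera
def ray(c,u,v):
    K=c["camera_matrix"];T=c["cam_to_world"]
    d=T[:3,:3]@np.linalg.solve(K,[u,v,1.]);return T[:3,3],d/np.linalg.norm(d)
def onz(c,u,v,z):
    o,d=ray(c,u,v);return o+d*(z-o[2])/d[2]
def proj(c,p):
    T=np.linalg.inv(c["cam_to_world"]);q=c["camera_matrix"]@(T[:3,:3]@p+T[:3,3]);return q[:2]/q[2]
def tri(rs):
    A=0;b=0
    for o,d in rs:
        P=np.eye(3)-np.outer(d,d);A=A+P;b=b+P@o
    return np.linalg.solve(A,b)
E
python3 - <<'E'
from h import *
for n in("scene","top"):
    c=read_camera(n);cv2.imwrite(f"pics/{n}0.png",c["frame"][:,:,::-1]);np.savez(f"{n}0.npz",**c)
    print(n,c["cam_to_world"].round(3).tolist())
print(arm.get_obs()["ee_rot"],arm.get_obs()["time_s"])
E
```

```text
scene [[0.878, 0.373, -0.301, 0.821], [0.479, -0.677, 0.559, -0.613], [0.005, -0.635, -0.773, 1.001], [0.0, 0.0, 0.0, 1.0]]
top [[-0.02, -0.996, 0.086, 0.406], [-1.0, 0.02, 0.006, -0.013], [-0.008, -0.086, -0.996, 1.689], [0.0, 0.0, 0.0, 1.0]]
[[ 9.26496843e-01  3.76302468e-01 -2.30708017e-04]
 [ 3.76302446e-01 -9.26496012e-01  1.26816982e-03]
 [ 2.63465374e-04 -1.26177132e-03 -9.99999169e-01]] 0.1
```

View pics/scene0.png

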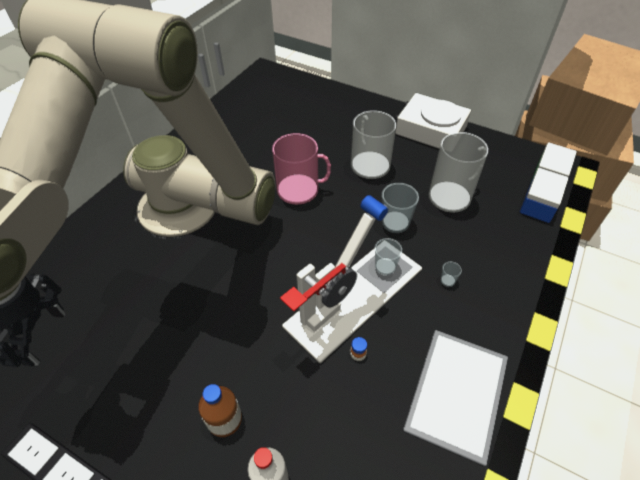

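View pics/top0.png

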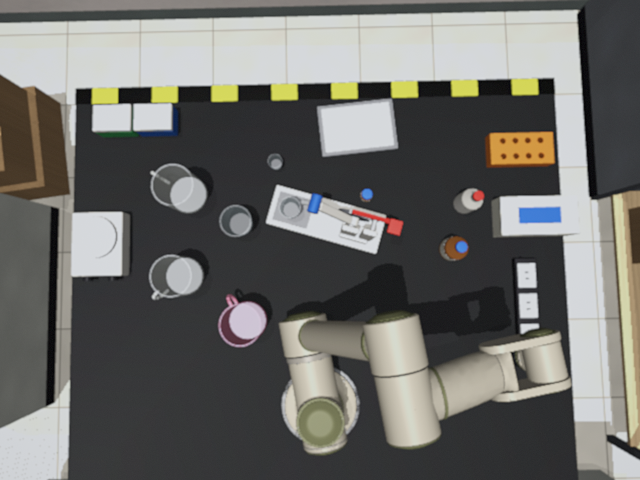

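The top view shows the dispenser around (330,218). The red pad is at about (395,226), the blue head at (315,203), and the spout lies to the left. There are three clear beakers: (291,207) on the white base, a larger one at (236,221), and a tiny one at (276,161). The one on the base is the beaker meant, because it stands under where the spout comes down. The pink mug at (243,322) isn't part of the job.

```bash
cat > m.py <<'E'
from h import *
C={n:dict(np.load(f"{n}0.npz")) for n in("scene","top")}
def cent(m,box):
    x0,y0,x1,y1=box;z=np.zeros_like(m,np.uint8);z[y0:y1,x0:x1]=m[y0:y1,x0:x1]
    n,l,s,ce=cv2.connectedComponentsWithStats(z);i=1+np.argmax(s[1:,4]);return ce[i],s[i],l==i
t=C["top"];f=t["frame"].astype(int);hsv=cv2.cvtColor(t["frame"],cv2.COLOR_RGB2HSV)
s=C["scene"];hs=cv2.cvtColor(s["frame"],cv2.COLOR_RGB2HSV)
red=lambda h:((h[...,0]<8)|(h[...,0]>172))&(h[...,1]>150)&(h[...,2]>80)
blue=lambda h:(abs(h[...,0].astype(int)-112)<12)&(h[...,1]>130)&(h[...,2]>60)
bt=cent(blue(hsv),(295,185,335,220));bs=cent(blue(hs),(350,185,400,225))
print("blue",bt[:2],bs[:2]);H=tri([ray(t,*bt[0]),ray(s,*bs[0])]);print("head",H,proj(t,H)-bt[0])
rt=cent(red(hsv),(340,195,420,245))
pts=np.argwhere(rt[2])[:,::-1];pad=pts[pts[:,0]>=386].astype(np.float32)
print("redrect",cv2.minAreaRect(pad));print("pad",onz(t,*cv2.minAreaRect(pad)[0],.230))
m=(hsv[...,1]<40)&(hsv[...,2]>120);z=np.zeros(m.shape,np.uint8);z[175:265,258:400]=m[175:265,258:400]
z=cv2.morphologyEx(z,cv2.MORPH_CLOSE,np.ones((5,5)));b=cent(z,(258,175,400,265))
r=cv2.minAreaRect(np.argwhere(b[2])[:,::-1].astype(np.float32));bx=cv2.boxPoints(r)
W=np.array([onz(t,*q,.014) for q in bx]);print("base",bx.round(1).tolist(),W.round(4).tolist(),[np.linalg.norm(W[i]-W[i-1]).round(4) for i in range(4)])
e=[W[i]-W[i-1] for i in range(4)];y=max(e,key=np.linalg.norm);y=y*np.sign(y[1]);y/=np.linalg.norm(y)
x=np.array([y[1],-y[0],0]);o=W.mean(0)-.08*y;o[2]=0
print("o",o,"yaw",np.degrees(np.arctan2(-y[0],y[1])))
R=np.c_[x,y,[0,0,1]];print("head in d",R.T@(H-o));P=o+R@[.008,-.118,.23];print("pad pred",P,proj(t,P),proj(s,P))
h=R.T@(H-o);a=np.arctan2(h[2]-.15,h[1]);print("arm joint",1.07-a,np.hypot(h[1],h[2]-.15))
im=np.hstack([cv2.resize(t["frame"][170:270,250:420],None,fx=4,fy=4)[:, :],]);im=im[:,:,::-1].copy()
im2=cv2.resize(s["frame"][180:360,270:430],None,fx=2.2,fy=2.2)[:,:,::-1]
cv2.imwrite("pics/c1.png",im)
cv2.imwrite("pics/c2.png",cv2.resize(s["frame"][180:370,270:440],None,fx=3.1,fy=3.1)[:,:,::-1])
E
python3 m.py
```

```text
blue (array([314.49197861, 202.47593583]), array([308, 193,  15,  20, 187], dtype=int32)) (array([373.51970443, 206.84729064]), array([361, 195,  27,  26, 406], dtype=int32))
head [0.59867687 0.00392004 0.30485204] [0.18112104 0.33048608]
redrect ((392.91180419921875, 225.85296630859375), (17.220029830932617, 15.764815330505371), 14.03624439239502)
pad [ 0.53922045 -0.21384066  0.23      ]
base [[264.6000061035156, 223.0], [275.70001220703125, 183.5], [386.8999938964844, 214.60000610351562], [375.79998779296875, 254.10000610351562]] [[0.5768, 0.1706, 0.014], [0.7053, 0.1332, 0.014], [0.5958, -0.2254, 0.014], [0.4689, -0.1859, 0.014]] [np.float64(0.3725), np.float64(0.1338), np.float64(0.3749), np.float64(0.1329)]
o [ 0.56333006 -0.10341071  0.        ] yaw -16.97428571493997
head in d [0.00247255 0.11297421 0.30485204]
pad pred [ 0.53653234 -0.21860568  0.23      ] [394.63900958 226.77058834] [292.55458474 296.20351525]
arm joint 0.1294958406857898 0.19168288483161586
```

View pics/c1.png

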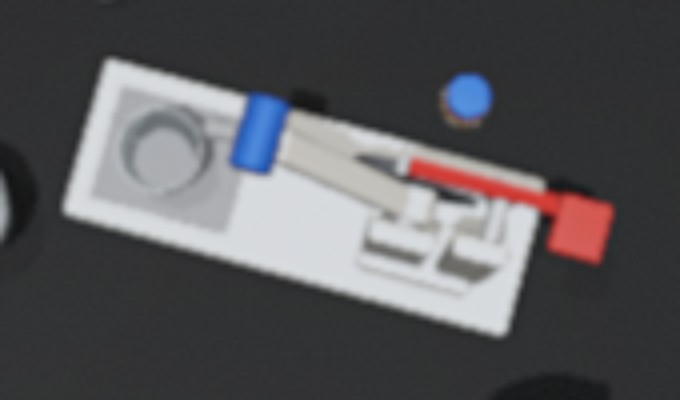

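View pics/c2.png

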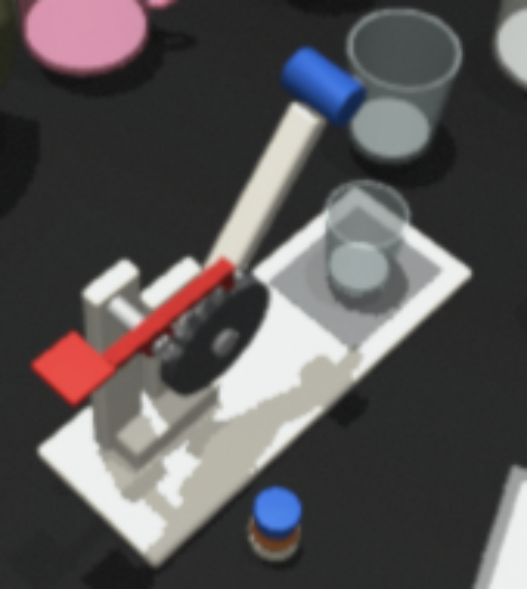

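The crops confirm it. The red pad is at crop (582,228), which matches the predicted pose, the pawl is engaged, and the right beaker is on the grey patch under the spout. Head at d (2,113,305) mm gives a joint angle of about 0.13. First I'll lift, close the fingers, and turn so tool x lies along dispenser y and tool y along dispenser x.

>>> {"method": "drive_tool", "body": {"targets": [[255,0,0,-0.035,0,0,-6.4],[255,0,0,-0.035,0,0,-6.4],[255,0,0,-0.035,0,0,-6.4],[255,0,0,-0.03,0,0,-6.4],[255,0,0,0,0,0,-6.4],[255,0,0,0,0,0,-6.4],[255,0,0,0,0,0,-6.4],[255,0,0,0,0,0,-6.4],[255,0,0,0,0,0,0],[255,0,0,0,0,0,0]]}}

```text
time_s: 0.93
ee_pos: [0.2069, -0.5095, 0.3337]
ee_rot: [[0.29, 0.957, -0.0], [0.957, -0.29, 0.001], [0.001, -0.0, -1.0]]
force: [0.2, 0.4, -1.1]
opening: -0.0
gripper_force: 0.0
```

>>> {"method": "drive_tool", "body": {"targets": [[255,0.03,0.018,0,0,0,0],[255,0.03,0.018,0,0,0,0],[255,0.03,0.018,0,0,0,0],[255,0.03,0.018,0,0,0,0],[255,0.03,0.018,0,0,0,0],[255,0.03,0.018,0,0,0,0],[255,0.03,0.018,0,0,0,0],[255,0.03,0.018,0,0,0,0],[255,0.03,0.018,0,0,0,0],[255,0.03,0.018,0,0,0,0]]}}

```text
time_s: 1.77
ee_pos: [0.4666, -0.2725, 0.334]
ee_rot: [[0.291, 0.957, -0.0], [0.957, -0.291, 0.0], [0.0, -0.0, -1.0]]
force: [-0.2, -0.8, -0.2]
opening: -0.0002
gripper_force: 0.0
```

```bash
cat > st.py <<'E'
from h import *
y=np.array([.2921,.9564,0]);R=np.c_[[y[1],-y[0],0],y,[0,0,1]];o=np.array([.5633,-.1034,0])
s=arm.get_obs();T=s["ee_rot"]
d=lambda p:(T.T@(o+R@np.array(p)-s["ee_pos"])).round(4)
print(s["time_s"],"tcp d",(R.T@(s["ee_pos"]-o)).round(4),"rot",(R.T@T).round(3).tolist(),"F",np.round(s["force"],1),s["opening"])
print("to pad",d([.008,-.12,.230]),"to head top",d([0,.113,.321]))
E
python3 st.py
```

```text
1.7667 tcp d [-0.0431 -0.1899  0.334 ] rot [[-0.001, 1.0, -0.0], [1.0, 0.001, 0.0], [0.0, -0.0, -1.0]] F [-0.2 -0.8 -0.2] -0.00019849769507253342
to pad [0.0699 0.0512 0.104 ] to head top [0.3029 0.0435 0.013 ]
```

>>> {"method": "drive_tool", "body": {"targets": [[255,0.022,0.016,0,0,0,0],[255,0.022,0.016,0,0,0,0],[255,0.022,0.016,0,0,0,0],[255,0.003,0.003,0.015,0,0,0],[255,0,0,0.02,0,0,0],[255,0,0,0.02,0,0,0],[255,0,0,0.02,0,0,0],[255,0,0,0.01,0,0,0],[255,0,0,0,0,0,0],[255,0,0,0,0,0,0]]}}

```text
time_s: 2.6
ee_pos: [0.5342, -0.2225, 0.2491]
ee_rot: [[0.289, 0.957, -0.001], [0.957, -0.289, 0.0], [0.0, -0.001, -1.0]]
force: [-0.4, 0.5, 1.1]
opening: 0.0001
gripper_force: 0.0
```

```bash
python3 st.py
python3 - <<'E'
from h import *
a=read_camera("scene")["frame"];b=read_camera("top")["frame"]
im=np.hstack([cv2.resize(a[180:360,220:420],(400,360)),cv2.resize(b[150:330,290:490],(400,360))])
cv2.imwrite("pics/p1.png",im[:,:,::-1])
E
```

```text
2.6 tcp d [ 0.007  -0.1224  0.2491] rot [[-0.003, 1.0, -0.001], [1.0, 0.003, 0.0], [0.0, -0.001, -1.0]] F [-0.4  0.5  1.1] 7.174442957868653e-05
to pad [0.0024 0.0011 0.0191] to head top [ 0.2354 -0.0063 -0.0719]
```

View pics/p1.png

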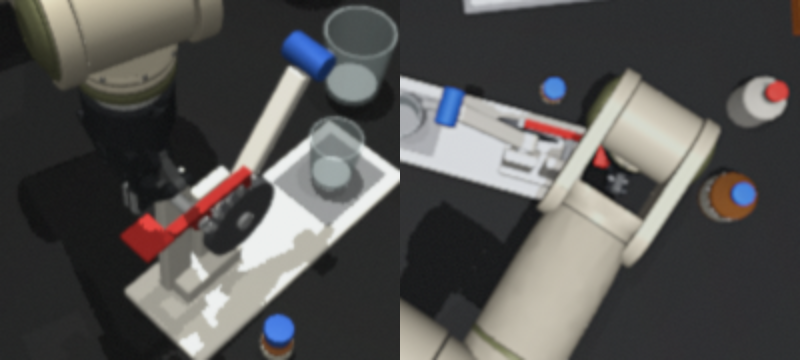

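The scene view (left) shows the pad at crop (145,235) shaded by the gripper just above it. In the top view (right) the wrist is over the pad and clear of the bottles. I'll press slowly and check the contact height by force.

>>> {"method": "drive_tool", "body": {"targets": [[255,0.002,0,0.005,0,0,0],[255,0,0,0.005,0,0,0],[255,0,0,0.004,0,0,0],[255,0,0,0.003,0,0,0],[255,0,0,0.003,0,0,0],[255,0,0,0.003,0,0,0],[255,0,0,0.002,0,0,0],[255,0,0,0,0,0,0],[255,0,0,0,0,0,0],[255,0,0,0,0,0,0]]}}

```text
time_s: 3.53
ee_pos: [0.5349, -0.2206, 0.2242]
ee_rot: [[0.287, 0.958, 0.0], [0.958, -0.287, -0.0], [-0.0, 0.0, -1.0]]
force: [0.7, -0.5, 0.2]
opening: -0.0002
gripper_force: 0.0
```

>>> {"method": "drive_tool", "body": {"targets": [[255,0,0,0.002,0,0,0],[255,0,0,0.002,0,0,0],[255,0,0,0.001,0,0,0],[255,0,0,0.001,0,0,0],[255,0,0,0.001,0,0,0],[255,0,0,0,0,0,0],[255,0,0,0,0,0,0],[255,0,0,0,0,0,0],[255,0,0,0,0,0,0],[255,0,0,0,0,0,0]]}}

```text
time_s: 4.37
ee_pos: [0.5348, -0.2205, 0.2171]
ee_rot: [[0.287, 0.958, 0.0], [0.958, -0.287, -0.0], [0.0, 0.0, -1.0]]
force: [0.3, 0.4, -0.5]
opening: 0.0
gripper_force: 0.0
```

Force reads about 0 even at z = 0.217, so I need to check whether the pad actually moved.

```bash
python3 st.py
python3 - <<'E'
from h import *
C=read_camera("scene");a=C["frame"];b=read_camera("wrist")["frame"]
print(proj(C,arm.get_obs()["ee_pos"]))
im=np.hstack([cv2.resize(a[230:350,250:370],(400,400),interpolation=cv2.INTER_CUBIC),cv2.resize(b,(400,300))[[*range(300)]+[299]*100]])
cv2.imwrite("pics/p2.png",im[:,:,::-1])
E
```

```text
4.3667 tcp d [ 0.007  -0.1204  0.2171] rot [[-0.005, 1.0, 0.0], [1.0, 0.005, 0.0], [0.0, 0.0, -1.0]] F [ 0.3  0.4 -0.5] 3.0114282849921853e-05
to pad [ 0.0003  0.001  -0.0129] to head top [ 0.2334 -0.0058 -0.1039]
[291.60766238 300.16680357]
```

View pics/p2.png

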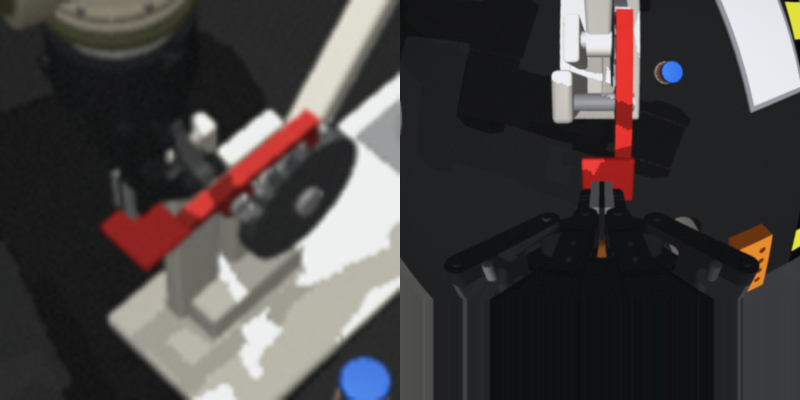

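In the scene crop the fingertips look as if they're behind the pad's far edge, and in the wrist view the pad lies ahead of the tips at (608,178). I'll check this numerically by projecting the TCP and the pad into the wrist and scene views.

```bash
cat > w.py <<'E'
from h import *
y=np.array([.2921,.9564,0]);R=np.c_[[y[1],-y[0],0],y,[0,0,1]];o=np.array([.5633,-.1034,0])
def wproj(c,p):
    T=np.linalg.inv(c["cam_to_world"]);q=T[:3,:3]@p+T[:3,3];K=c["camera_matrix"]
    r=np.hypot(q[0],q[1]);return np.array([K[0,2],K[1,2]])+K[0,0]*np.arctan2(r,q[2])*q[:2]/r
c=read_camera("wrist");s=read_camera("scene");e=arm.get_obs()["ee_pos"]
print("cam d",(R.T@(c["cam_to_world"][:3,3]-o)).round(3),"tcp w",wproj(c,e),"s",proj(s,e))
for z in(.05,.1,.2):print("up",z,proj(s,e+[0,0,z]),wproj(c,e+[0,0,z]))
for th in(0,.15,.3):
    for dy in(-.018,.018):
        v=np.array([-.058+dy,.020]);q=[np.cos(th)*v[0]-np.sin(th)*v[1],np.sin(th)*v[0]+np.cos(th)*v[1]]
        for X in(-.012,.028):
            P=o+R@[X,-.06+q[0],.21+q[1]];print(th,dy,X,"w",wproj(c,P).round(0),"s",proj(s,P).round(1))
f=cv2.cvtColor(c["frame"],cv2.COLOR_RGB2HSV);m=((f[...,0]<8)|(f[...,0]>172))&(f[...,1]>150)&(f[...,2]>60)
ys,xs=np.nonzero(m)
for r in range(230,335,6):
    t=xs[ys==r];print(r,(t.min(),t.max(),t.size) if t.size else 0,end="; ")
E
python3 w.py
```

```text
cam d [ 0.006 -0.046  0.393] tcp w [322.90442022 280.66569773] s [291.60732678 300.1584457 ]
up 0.05 [290.21224436 285.94940157] [322.98916016 330.29701002]
up 0.1 [288.68786359 270.42344171] [323.1323826  420.17156759]
up 0.2 [285.17196095 234.61364639] [323.56664771 833.01949596]
0 -0.018 -0.012 w [285. 319.] s [278.6 295.4]
0 -0.018 0.028 w [365. 319.] s [292.5 308.4]
0 0.018 -0.012 w [282. 251.] s [292.6 284.5]
0 0.018 0.028 w [369. 251.] s [306.5 297. ]
0.15 -0.018 -0.012 w [287. 312.] s [278.2 299.2]
0.15 -0.018 0.028 w [362. 312.] s [292.  312.2]
0.15 0.018 -0.012 w [284. 252.] s [291.8 287. ]
0.15 0.018 0.028 w [367. 252.] s [305.6 299.5]
0.3 -0.018 -0.012 w [289. 303.] s [278.5 302.5]
0.3 -0.018 0.028 w [360. 303.] s [292.1 315.4]
0.3 0.018 -0.012 w [285. 250.] s [291.4 289.3]
0.3 0.018 0.028 w [365. 251.] s [305.1 301.8]
230 (np.int64(343), np.int64(371), 29); 236 (np.int64(343), np.int64(370), 28); 242 (np.int64(343), np.int64(370), 28); 248 (np.int64(343), np.int64(370), 28); 254 (np.int64(291), np.int64(374), 84); 260 (np.int64(290), np.int64(375), 86); 266 (np.int64(290), np.int64(375), 86); 272 (np.int64(290), np.int64(375), 86); 278 (np.int64(291), np.int64(374), 84); 284 (np.int64(291), np.int64(374), 84); 290 (np.int64(291), np.int64(373), 58); 296 (np.int64(291), np.int64(373), 49); 302 (np.int64(292), np.int64(373), 44); 308 (np.int64(357), np.int64(372), 16); 314 (np.int64(358), np.int64(372), 15); 320 (np.int64(359), np.int64(370), 12); 326 0; 332 0;
```

The pad's rows (252–322) match pawl angle 0, so it hasn't moved. The visible tip edge sits higher than the TCP value suggests, so I'll keep descending in small steps and watch the force.

>>> {"method": "drive_tool", "body": {"targets": [[255,0,0,0.002,0,0,0],[255,0,0,0.002,0,0,0],[255,0,0,0.002,0,0,0],[255,0,0,0.001,0,0,0],[255,0,0,0.001,0,0,0],[255,0,0,0,0,0,0],[255,0,0,0,0,0,0],[255,0,0,0,0,0,0],[255,0,0,0,0,0,0],[255,0,0,0,0,0,0]]}}

```text
time_s: 5.4
ee_pos: [0.5348, -0.2206, 0.2091]
ee_rot: [[0.287, 0.958, 0.0], [0.958, -0.287, -0.0], [-0.0, 0.0, -1.0]]
force: [-0.7, 0.6, 0.0]
opening: -0.0005
gripper_force: 0.0
```

```bash
python3 w.py | tail -1
python3 - <<'E'
from h import *
b=read_camera("wrist")["frame"][200:380,200:440]
cv2.imwrite("pics/p3.png",cv2.resize(b,(800,600),interpolation=cv2.INTER_CUBIC)[:,:,::-1])
E
```

```text
230 (np.int64(344), np.int64(373), 30); 236 (np.int64(344), np.int64(373), 30); 242 (np.int64(344), np.int64(373), 30); 248 (np.int64(344), np.int64(372), 29); 254 (np.int64(344), np.int64(372), 29); 260 (np.int64(289), np.int64(377), 89); 266 (np.int64(288), np.int64(378), 91); 272 (np.int64(289), np.int64(377), 89); 278 (np.int64(289), np.int64(377), 89); 284 (np.int64(289), np.int64(376), 88); 290 (np.int64(290), np.int64(376), 62); 296 (np.int64(290), np.int64(375), 52); 302 (np.int64(290), np.int64(375), 48); 308 (np.int64(357), np.int64(375), 19); 314 (np.int64(358), np.int64(374), 17); 320 (np.int64(359), np.int64(374), 16); 326 (np.int64(360), np.int64(373), 14); 332 0;
```

View pics/p3.png

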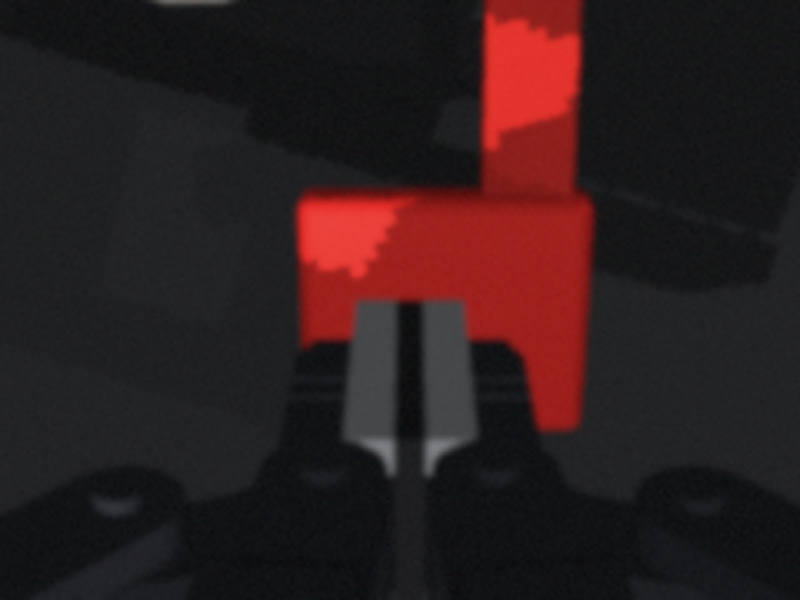

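The fingertips are centred on the pad at crop (410,320) but still above it, and the pad keeps growing in the image. The true tip end is higher than the reported TCP, so I'll continue down.

>>> {"method": "drive_tool", "body": {"targets": [[255,0,0,0.001,0,0,0],[255,0,0,0.001,0,0,0],[255,0,0,0.001,0,0,0],[255,0,0,0.001,0,0,0],[255,0,0,0.001,0,0,0],[255,0,0,0.001,0,0,0],[255,0,0,0,0,0,0],[255,0,0,0,0,0,0],[255,0,0,0,0,0,0],[255,0,0,0,0,0,0]]}}

```text
time_s: 6.38
ee_pos: [0.5348, -0.2206, 0.2031]
ee_rot: [[0.287, 0.958, 0.0], [0.958, -0.287, -0.0], [-0.0, 0.0, -1.0]]
force: [-0.1, 0.4, -0.5]
opening: -0.0002
gripper_force: 0.0
```

```bash
python3 w.py | tail -1; python3 st.py; python3 -c "
from h import *
print(read_camera('wrist')['camera_matrix'])"
```

```text
230 (np.int64(345), np.int64(375), 31); 236 (np.int64(345), np.int64(375), 31); 242 (np.int64(345), np.int64(374), 30); 248 (np.int64(345), np.int64(374), 30); 254 (np.int64(345), np.int64(374), 30); 260 (np.int64(345), np.int64(374), 30); 266 (np.int64(287), np.int64(379), 93); 272 (np.int64(287), np.int64(379), 93); 278 (np.int64(287), np.int64(379), 93); 284 (np.int64(288), np.int64(378), 91); 290 (np.int64(288), np.int64(378), 67); 296 (np.int64(288), np.int64(378), 57); 302 (np.int64(289), np.int64(377), 51); 308 (np.int64(357), np.int64(377), 21); 314 (np.int64(358), np.int64(376), 19); 320 (np.int64(359), np.int64(376), 18); 326 (np.int64(360), np.int64(376), 17); 332 (np.int64(361), np.int64(375), 15); 6.4833 tcp d [ 0.007  -0.1204  0.2031] rot [[-0.005, 1.0, 0.0], [1.0, 0.005, -0.0], [-0.0, 0.0, -1.0]] F [-0.7  0.3  0.7] -7.198591897779388e-05
to pad [ 0.0004  0.001  -0.0269] to head top [ 0.2334 -0.0058 -0.1179]
[[371.64829954   0.         322.50665315]
 [  0.         371.64829954 240.84160718]
 [  0.           0.           1.        ]]
```

>>> {"method": "drive_tool", "body": {"targets": [[255,0,0,0.001,0,0,0],[255,0,0,0.001,0,0,0],[255,0,0,0.001,0,0,0],[255,0,0,0.001,0,0,0],[255,0,0,0.001,0,0,0],[255,0,0,0.001,0,0,0],[255,0,0,0.001,0,0,0],[255,0,0,0,0,0,0],[255,0,0,0,0,0,0],[255,0,0,0,0,0,0]]}}

```text
time_s: 7.37
ee_pos: [0.5348, -0.221, 0.1963]
ee_rot: [[0.288, 0.958, 0.0], [0.958, -0.288, -0.001], [-0.001, 0.0, -1.0]]
force: [-1.8, -2.3, 5.0]
opening: 0.0003
gripper_force: 2.2
```

```bash
python3 w.py | tail -1; python3 st.py
```

```text
230 (np.int64(346), np.int64(377), 32); 236 (np.int64(346), np.int64(377), 32); 242 (np.int64(346), np.int64(376), 31); 248 (np.int64(346), np.int64(376), 31); 254 (np.int64(346), np.int64(376), 31); 260 (np.int64(346), np.int64(375), 30); 266 (np.int64(289), np.int64(378), 90); 272 (np.int64(286), np.int64(381), 96); 278 (np.int64(286), np.int64(381), 96); 284 (np.int64(286), np.int64(381), 96); 290 (np.int64(287), np.int64(380), 69); 296 (np.int64(287), np.int64(379), 59); 302 (np.int64(287), np.int64(379), 55); 308 (np.int64(357), np.int64(379), 23); 314 (np.int64(358), np.int64(378), 21); 320 (np.int64(359), np.int64(378), 20); 326 (np.int64(360), np.int64(377), 18); 332 (np.int64(361), np.int64(377), 17); 7.4667 tcp d [ 0.0071 -0.1207  0.1963] rot [[-0.005, 1.0, 0.0], [1.0, 0.005, -0.001], [-0.001, 0.0, -1.0]] F [-1.4 -3.1  4.9] -0.00011337314942826158
to pad [ 0.0007  0.001  -0.0337] to head top [ 0.2337 -0.0059 -0.1249]
```

Contact came at TCP z ≈ 0.197 with 5 N, so the tips end about 32 mm short of the reported TCP. I'll press the rest of the stroke, following the pad's small arc.

>>> {"method": "drive_tool", "body": {"targets": [[255,0,0,0.002,0,0,0],[255,0,0,0.002,0,0,0],[255,-0.001,0,0.002,0,0,0],[255,0,0,0.002,0,0,0],[255,0,0,0.002,0,0,0],[255,-0.001,0,0.001,0,0,0],[255,0,0,0.001,0,0,0],[255,0,0,0.001,0,0,0],[255,0,0,0,0,0,0],[255,0,0,0,0,0,0]]}}

```text
time_s: 8.3
ee_pos: [0.5343, -0.2224, 0.1829]
ee_rot: [[0.287, 0.958, -0.0], [0.958, -0.287, 0.0], [0.0, -0.0, -1.0]]
force: [2.1, -2.9, 2.2]
opening: 0.0001
gripper_force: 1.5
```

>>> {"method": "drive_tool", "body": {"targets": [[255,-0.001,0,0.001,0,0,0],[255,0,0,0.001,0,0,0],[255,0,0,0,0,0,0],[255,0,0,0,0,0,0],[255,0,0,0,0,0,0],[255,0,0,0,0,0,0],[255,0,0,0,0,0,0],[255,0,0,0,0,0,0],[255,0,0,0,0,0,0],[255,0,0,0,0,0,0]]}}

```text
time_s: 9.13
ee_pos: [0.5342, -0.2229, 0.1818]
ee_rot: [[0.287, 0.958, 0.001], [0.958, -0.287, 0.0], [0.001, 0.001, -1.0]]
force: [-0.6, 1.6, 8.0]
opening: -0.0003
gripper_force: 3.8
```

>>> {"method": "drive_tool", "body": {"targets": [[255,0,0,0.001,0,0,0],[255,0,0,0.001,0,0,0],[255,0,0,0,0,0,0],[255,0,0,0,0,0,0],[255,0,0,0,0,0,0],[255,0,0,0,0,0,0],[255,0,0,0,0,0,0],[255,0,0,0,0,0,0],[255,0,0,0,0,0,0],[255,0,0,0,0,0,0]]}}

```text
time_s: 9.97
ee_pos: [0.5344, -0.223, 0.1813]
ee_rot: [[0.287, 0.958, 0.003], [0.958, -0.287, -0.001], [0.0, 0.003, -1.0]]
force: [-3.2, 2.5, 18.0]
opening: -0.0001
gripper_force: 8.2
```

The force rose to 18 N with almost no travel, so the pad is on its stop. Next I'll lift and move over the head.

>>> {"method": "drive_tool", "body": {"targets": [[255,0,0,-0.01,0,0,0],[255,0,0,-0.02,0,0,0],[255,0,0,-0.03,0,0,0],[255,0,0,-0.035,0,0,0],[255,0,0,-0.035,0,0,0],[255,0,0,-0.02,0,0,0],[255,0.03,0,0,0,0,0],[255,0.03,0,0,0,0,0],[255,0.03,0,0,0,0,0],[255,0.03,0,0,0,0,0]]}}

```text
time_s: 10.8
ee_pos: [0.5682, -0.1069, 0.3284]
ee_rot: [[0.287, 0.958, -0.002], [0.958, -0.287, 0.001], [0.001, -0.002, -1.0]]
force: [-0.9, 0.4, -0.5]
opening: -0.0001
gripper_force: 0.0
```

>>> {"method": "drive_tool", "body": {"targets": [[255,0.03,-0.003,0,0,0,0],[255,0.03,-0.003,0,0,0,0],[255,0.03,0,0,0,0,0],[255,0.02,0,0,0,0,0],[255,0.004,0,0,0,0,0],[255,0,0,0,0,0,0],[255,0,0,0,0,0,0],[255,0,0,0,0,0,0],[255,0,0,0,0,0,0],[255,0,0,0,0,0,0]]}}

```text
time_s: 11.63
ee_pos: [0.5953, 0.0015, 0.329]
ee_rot: [[0.289, 0.957, -0.0], [0.957, -0.289, -0.0], [-0.0, -0.0, -1.0]]
force: [-1.0, -0.2, 0.3]
opening: -0.0004
gripper_force: 0.0
```

```bash
python3 st.py
python3 - <<'E'
from h import *
C=read_camera("scene");a=C["frame"];b=read_camera("wrist")["frame"]
im=np.hstack([cv2.resize(a[180:340,260:420],(400,400),interpolation=cv2.INTER_CUBIC),cv2.resize(b[160:400,200:440],(400,400))])
cv2.imwrite("pics/p4.png",im[:,:,::-1])
E
```

```text
11.6333 tcp d [-1.000e-04  1.096e-01  3.290e-01] rot [[-0.004, 1.0, -0.0], [1.0, 0.004, -0.0], [-0.0, -0.0, -1.0]] F [-1.  -0.2  0.3] -0.00036683839692727314
to pad [-0.2297  0.0073  0.099 ] to head top [0.0034 0.0001 0.008 ]
```

View pics/p4.png

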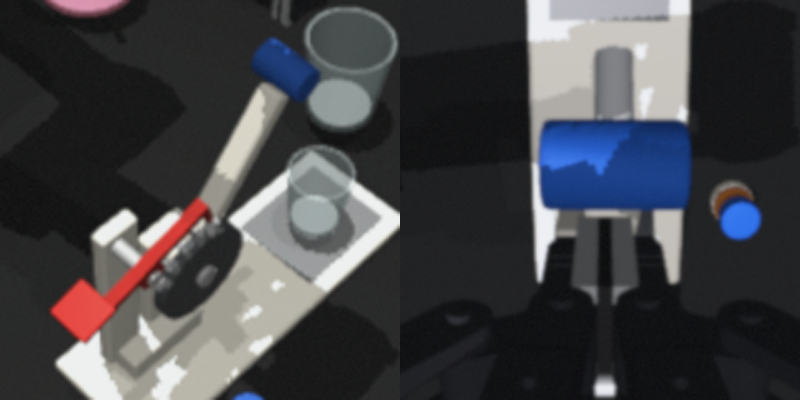

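The scene view shows the pad down at crop (85,310) and the nose lifted off the disc. The head is at crop (285,70), with the fingers above it. I'll check the head position with the wrist camera.

```bash
cat > w2.py <<'E'
from h import *
y=np.array([.2921,.9564,0]);R=np.c_[[y[1],-y[0],0],y,[0,0,1]];o=np.array([.5633,-.1034,0])
def wray(c,u,v):
    K=c["camera_matrix"];p=np.array([u-K[0,2],v-K[1,2]])/K[0,0];r=np.hypot(*p);d=c["cam_to_world"][:3,:3]@[*(p/r*np.sin(r)),np.cos(r)]
    return c["cam_to_world"][:3,3],d
def bl(n):
    c=read_camera(n);h=cv2.cvtColor(c["frame"],cv2.COLOR_RGB2HSV)
    m=((abs(h[...,0].astype(int)-112)<14)&(h[...,1]>110)&(h[...,2]>40)).astype(np.uint8)
    m[:, :]=m
    if n=="scene": m[:180]=0;m[320:]=0;m[:,:300]=0;m[:,450:]=0
    k,l,s,ce=cv2.connectedComponentsWithStats(m);i=1+np.argmax(s[1:,4]);print(n,ce[i],s[i]);return c,ce[i]
w,pw=bl("wrist");s,ps=bl("scene")
P=tri([wray(w,*pw),ray(s,*ps)]);h=R.T@(P-o);a=np.arctan2(h[2]-.15,h[1])
print("head d",h.round(4),"joint",1.07-a,np.hypot(h[1],h[2]-.15))
E
python3 w2.py
```

```text
wrist [329.31868601 258.85132253] [ 284  232   92   55 4688]
scene [373.54086538 207.08173077] [360 195  28  26 416]
head d [0.0028 0.1126 0.3041] joint 0.13001229767648592 0.19087155811113216
```

>>> {"method": "drive_tool", "body": {"targets": [[255,0.003,0.002,0.01,0,0,0],[255,0,0,0.01,0,0,0],[255,0,0,0.01,0,0,0],[255,0,0,0.005,0,0,0],[255,0,0,0.003,0,0,0],[255,0,0,0.002,0,0,0],[255,0,0,0.002,0,0,0],[255,0,0,0,0,0,0],[255,0,0,0,0,0,0],[255,0,0,0,0,0,0]]}}

```text
time_s: 12.67
ee_pos: [0.5983, 0.0047, 0.2874]
ee_rot: [[0.287, 0.958, 0.001], [0.958, -0.287, -0.0], [0.0, 0.001, -1.0]]
force: [-0.3, 0.6, -0.2]
opening: 0.0004
gripper_force: 0.0
```

>>> {"method": "drive_tool", "body": {"targets": [[255,0.002,0,0.0018,0,0,0],[255,0.002,0,0.0018,0,0,0],[255,0.002,0,0.0018,0,0,0],[255,0.002,0,0.0018,0,0,0],[255,0.002,0,0.0018,0,0,0],[255,0.002,0,0.0018,0,0,0],[255,0.002,0,0.0018,0,0,0],[255,0.002,0,0.0018,0,0,0],[255,0,0,0,0,0,0],[255,0,0,0,0,0,0]]}}

```text
time_s: 13.5
ee_pos: [0.6035, 0.0212, 0.2741]
ee_rot: [[0.286, 0.958, 0.004], [0.958, -0.286, 0.001], [0.002, 0.003, -1.0]]
force: [1.2, 5.3, 7.1]
opening: -0.0002
gripper_force: 3.7
```

```bash
python3 st.py;python3 w2.py
```

```text
13.5 tcp d [0.002  0.1309 0.2741] rot [[-0.006, 1.0, 0.003], [1.0, 0.006, 0.002], [0.002, 0.003, -1.0]] F [1.2 5.3 7.1] -0.00017206020023602798
to pad [-0.2511  0.0042  0.0435] to head top [-0.0178 -0.002  -0.047 ]
wrist [326.39960106 295.1697695 ] [ 268  270  115   67 4512]
scene [377.46175637 208.25495751] [365 196  27  25 353]
head d [0.0022 0.1283 0.2879] joint 0.24874055353346236 0.18835778869526743
```

The head is moving (joint ≈ 0.24, force about 9 N). I'll continue along the arc.

>>> {"method": "drive_tool", "body": {"targets": [[255,0.003,0,0.003,0,0,0],[255,0.003,0,0.003,0,0,0],[255,0.003,0,0.003,0,0,0],[255,0.003,0,0.003,0,0,0],[255,0.003,0,0.0035,0,0,0],[255,0.0025,0,0.0035,0,0,0],[255,0.0025,0,0.0035,0,0,0],[255,0.0025,0,0.0035,0,0,0],[255,0.002,0,0.0035,0,0,0],[255,0.002,0,0.0035,0,0,0]]}}

```text
time_s: 14.43
ee_pos: [0.612, 0.0481, 0.2427]
ee_rot: [[0.285, 0.959, 0.008], [0.959, -0.285, 0.003], [0.005, 0.007, -1.0]]
force: [2.1, 6.8, 10.9]
opening: 0.0001
gripper_force: 5.9
```

```bash
python3 st.py;python3 w2.py
```

```text
14.4333 tcp d [0.0023 0.1592 0.2427] rot [[-0.008, 1.0, 0.007], [1.0, 0.008, 0.006], [0.005, 0.007, -1.0]] F [ 2.1  6.8 10.9] 0.00012338205403313846
to pad [-0.2793  0.0035  0.0112] to head top [-0.0457 -0.0021 -0.0786]
wrist [326.38587083 296.51294008] [ 268  272  114   66 4289]
scene [384.78343949 211.63375796] [373 200  25  23 314]
head d [0.0024 0.1559 0.2566] joint 0.47018671295768 0.18887518507077636
```

>>> {"method": "drive_tool", "body": {"targets": [[255,0.0018,0,0.0035,0,0,0],[255,0.0018,0,0.0035,0,0,0],[255,0.0018,0,0.0035,0,0,0],[255,0.0017,0,0.0035,0,0,0],[255,0.0016,0,0.0035,0,0,0],[255,0.0016,0,0.0035,0,0,0],[255,0.0015,0,0.0035,0,0,0],[255,0.0015,0,0.0035,0,0,0],[255,0.0013,0,0.0035,0,0,0],[255,0.0013,0,0.0035,0,0,0]]}}

```text
time_s: 15.37
ee_pos: [0.6159, 0.0621, 0.2059]
ee_rot: [[0.286, 0.958, 0.004], [0.958, -0.286, 0.002], [0.003, 0.004, -1.0]]
force: [1.8, 5.2, 6.3]
opening: 0.0
gripper_force: 3.3
```

>>> {"method": "drive_tool", "body": {"targets": [[255,0.0013,0,0.0036,0,0,0],[255,0.0013,0,0.0036,0,0,0],[255,0.0012,0,0.0036,0,0,0],[255,0.0012,0,0.0036,0,0,0],[255,0.001,0,0.0036,0,0,0],[255,0.001,0,0.0036,0,0,0],[255,0.001,0,0.0036,0,0,0],[255,0.001,0,0.0036,0,0,0],[255,0.001,0,0.0036,0,0,0],[255,0.001,0,0.0036,0,0,0]]}}

```text
time_s: 16.2
ee_pos: [0.6189, 0.0724, 0.1694]
ee_rot: [[0.287, 0.958, 0.003], [0.958, -0.287, 0.001], [0.002, 0.002, -1.0]]
force: [1.8, 3.1, 5.9]
opening: -0.0
gripper_force: 2.5
```

```bash
python3 st.py;python3 w2.py
```

```text
16.2 tcp d [0.0018 0.1843 0.1694] rot [[-0.006, 1.0, 0.002], [1.0, 0.006, 0.002], [0.002, 0.002, -1.0]] F [1.8 3.1 5.9] -3.498737177738317e-05
to pad [-0.3042  0.0046 -0.0612] to head top [-0.071  -0.0019 -0.1517]
wrist [326.01664087 285.59810372] [ 270  260  112   66 5168]
scene [391.164 227.112] [379 216  24  22 250]
head d [0.0031 0.1868 0.1817] joint 0.901798895001745 0.1894842794941886
```

>>> {"method": "drive_tool", "body": {"targets": [[255,0.001,0,0.0035,0,0,0],[255,0.001,0,0.0035,0,0,0],[255,0.001,0,0.0035,0,0,0],[255,0.001,0,0.0035,0,0,0],[255,0.001,0,0.0035,0,0,0],[255,0,0,0.0035,0,0,0],[255,0,0,0.0035,0,0,0],[255,0,0,0.003,0,0,0],[255,0,0,0.002,0,0,0],[255,0,0,0.001,0,0,0]]}}

```text
time_s: 17.13
ee_pos: [0.6195, 0.0761, 0.1378]
ee_rot: [[0.287, 0.958, -0.0], [0.958, -0.287, 0.0], [0.0, -0.0, -1.0]]
force: [0.9, 3.2, 4.3]
opening: 0.0002
gripper_force: 2.1
```

>>> {"method": "drive_tool", "body": {"targets": [[255,0,0,0.001,0,0,0],[255,0,0,0.001,0,0,0],[255,0,0,0.001,0,0,0],[255,0,0,0.001,0,0,0],[255,0,0,0,0,0,0],[255,0,0,0,0,0,0],[255,0,0,0,0,0,0],[255,0,0,0,0,0,0],[255,0,0,0,0,0,0],[255,0,0,0,0,0,0]]}}

```text
time_s: 17.97
ee_pos: [0.6194, 0.0758, 0.1339]
ee_rot: [[0.287, 0.958, -0.0], [0.958, -0.287, -0.0], [-0.0, -0.0, -1.0]]
force: [0.2, 0.1, 1.3]
opening: -0.0002
gripper_force: 0.8
```

Not at the stop yet, so I'll press a little further.

>>> {"method": "drive_tool", "body": {"targets": [[255,0,0,0.001,0,0,0],[255,0,0,0.001,0,0,0],[255,0,0,0,0,0,0],[255,0,0,0,0,0,0],[255,0,0,0,0,0,0],[255,0,0,0,0,0,0],[255,0,0,0,0,0,0],[255,0,0,0,0,0,0],[255,0,0,0,0,0,0],[255,0,0,0,0,0,0]]}}

```text
time_s: 18.8
ee_pos: [0.6197, 0.0759, 0.1334]
ee_rot: [[0.287, 0.958, 0.001], [0.958, -0.287, -0.0], [-0.0, 0.001, -1.0]]
force: [-3.0, 0.5, 10.2]
opening: 0.0002
gripper_force: 5.0
```

>>> {"method": "drive_tool", "body": {"targets": [[255,0,0,0.001,0,0,0],[255,0,0,0.001,0,0,0],[255,0,0,0,0,0,0],[255,0,0,0,0,0,0],[255,0,0,0,0,0,0],[255,0,0,0,0,0,0],[255,0,0,0,0,0,0],[255,0,0,0,0,0,0],[255,0,0,0,0,0,0],[255,0,0,0,0,0,0]]}}

```text
time_s: 19.63
ee_pos: [0.6199, 0.0758, 0.133]
ee_rot: [[0.287, 0.958, 0.003], [0.958, -0.287, -0.001], [0.0, 0.003, -1.0]]
force: [-6.4, 1.2, 21.2]
opening: -0.0003
gripper_force: 9.8
```

On the stop: 21 N with no travel. I'll lift straight up and check.

>>> {"method": "drive_tool", "body": {"targets": [[255,0,0,-0.005,0,0,0],[255,0,0,-0.01,0,0,0],[255,0,0,-0.03,0,0,0],[255,0,0,-0.035,0,0,0],[255,0,0,-0.035,0,0,0],[255,0,0,-0.035,0,0,0],[255,0,0,-0.02,0,0,0],[255,0,0,0,0,0,0],[255,0,0,0,0,0,0],[255,0,0,0,0,0,0]]}}

```text
time_s: 20.47
ee_pos: [0.6192, 0.0759, 0.2987]
ee_rot: [[0.288, 0.958, -0.003], [0.958, -0.288, -0.0], [-0.001, -0.003, -1.0]]
force: [-0.2, 0.5, -0.0]
opening: -0.0002
gripper_force: 0.0
```

```bash
python3 st.py; python3 w2.py
python3 - <<'E'
from h import *
a=read_camera("scene")["frame"]
cv2.imwrite("pics/p5.png",cv2.resize(a[180:375,260:480],(660,585),interpolation=cv2.INTER_CUBIC)[:,:,::-1])
E
```

```text
20.4667 tcp d [0.0011 0.1878 0.2987] rot [[-0.005, 1.0, -0.003], [1.0, 0.005, -0.001], [-0.001, -0.003, -1.0]] F [-0.2  0.5 -0. ] -0.00019064015271720228
to pad [-0.3077  0.0056  0.0689] to head top [-0.0748 -0.0015 -0.0222]
wrist [325.16377551 214.83877551] [ 297  197   58   36 1960]
scene [390.58273381 234.66546763] [378 225  25  21 278]
head d [0.003  0.1892 0.1526] joint 1.0563866164193843 0.1892330570577388
```

View pics/p5.png

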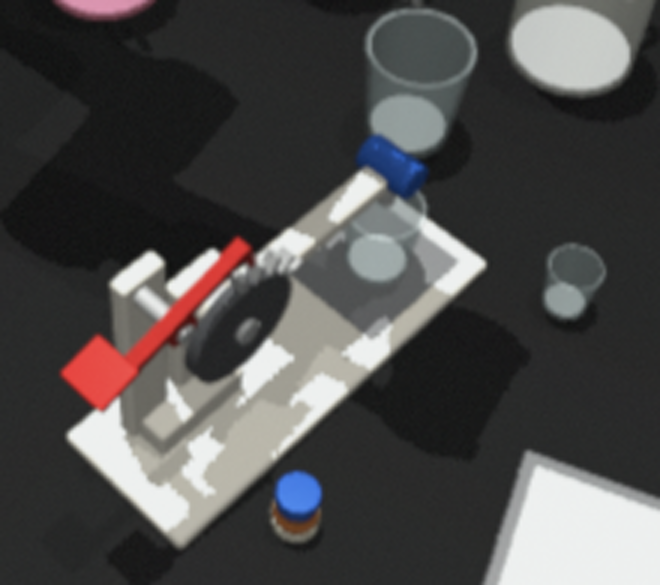

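The arm is level, with the head at crop (392,165) over the beaker (joint ≈ 1.06). The pawl is clear of the disc at (245,250), the pad is down at (100,372), and the beaker and jar haven't moved. Handing in.

```bash
python3 -c "
from station import arm
print(arm.finish_job())"
```

```text
the job is handed in; nothing more can be done
None
```

The job is handed in: the pawl's pad is pressed down to its stop with the nose clear of the teeth, and the spout arm is pushed down level onto its stop over the beaker. In the last view nothing else had moved and the robot was touching nothing.

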